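# Present the master ball to the optical gauge

### The job

The carrier with the steel master ball is latched in its dock: swing the dock's latch lever from the red-marked notch over into the green-marked notch so that it clicks home and stays there, then lift the carrier by the bar of its handle without letting the loose ball leave its shallow pocket. Carry it to the optical gauge and finish while still holding it there in the air, level and still, with the ball on the line from the lens to the light panel and halfway between them (10 cm from the lens glass), turned so that the lens looks through the open arch of the handle. Do not touch the gauge, and leave the other things on the bench where they are.

Things in the scene. Friction and masses are not known exactly. Their poses are not given: they have to be found in the camera images.
- dock: Fixed dark grey dock plate, 10 mm thick. Origin on the bench under the middle of the carrier's nest, z up. Nest part 130 (x) by 96 mm (y) with dark corner pieces 8 mm high, 1.5 mm clear of the carrier; to -y the plate runs on for 100 mm under the steel lever and its notched aluminium quadrant (lever's top 29 mm above the bench, pivot screw 34 mm).
- lever (a joint): Latch lever on a vertical pivot, rad: 0 = red notch (its finger lies over the carrier's edge), 1.117 = green notch (finger clear). Grows counter-clockwise from above: the grip swings to the dock's +x. A spring plunger centres it in a notch from 0.06 rad off; 6 to 10 N at the grip pulls it out; between the notches it swings lightly and stays put. Stops 0.045 rad past each notch.
- lever_grip (a point): Centre of the upright black round grip at the lever's end, 17 mm in diameter, from 29 to 71 mm above the bench (this point at 53 mm). It moves on a circle of 88 mm radius about lever_pivot: at the red notch it lies 32 degrees to the -x side of the dock's -y direction from the pivot, at the green notch 32 degrees to the +x side.
- lever_pivot (a point): Point on the lever's vertical pivot axis at the height of lever_grip; in the dock frame x = 0, y = -66 mm.
- carrier: Loose black ball carrier, about 220 g (varies by a fifth), plate 96 (x) by 68 (y) by 11 mm, origin at the centre of its underside, z up. An aluminium arch handle stands on it: posts at x = +-41 mm, bar along x on top. It rests in the nest 10 mm above the bench, its axes along the dock's.
- handle (a point): Centre of the handle's bar, 72 mm above the carrier's underside and straight above its middle: bar along the carrier's x, 10 mm thick (y), 14 mm high, 74 mm free between the posts. 32 mm of free height lie between the bar's underside (65 mm) and the ball's top (32.5 mm) for fingertips beside the bar; nothing stands beside the bar.
- pocket (a point): Where the ball's centre is when it sits in the middle of its pocket: 20 mm above the carrier's underside, in the middle; 52 mm below handle. The pocket is round, 24 mm across and 3.5 mm deep with a flat floor: the ball rolls about 3 mm either way in it, and would roll out at about 40 degrees of tilt or with a hard jolt.
- ball_center (a point): Centre of the loose steel master ball, 25 mm in diameter, 64 g, in the carrier's pocket.
- gauge: Fixed optical gauge on an aluminium rail 40 (x) by 330 (y) by 20 mm; origin at the middle of its underside. A camera's lens (62 mm across, clamp ring 70 mm) looks to -y, its glass at y = +60 mm; a square white light panel (78 mm) faces it at y = -140 mm. Lens axis along y, 130 mm above the bench; all is below 170 mm; the 200 mm between are free above the rail.
- gauge_point (a point): Measuring point on the lens axis, 100 mm from the lens glass and 100 mm from the light panel, 130 mm above the bench; in the gauge frame x = 0, y = -40 mm. The ball's centre belongs here. Axes as the gauge's.
- mouse: Black computer mouse, 115 x 56 x 40 mm, loose on the bench; bystander, origin under its centre.
- tweezers: Black tweezers, 10 x 140 x 7 mm, loose on the bench; bystander.
- side_cutters: Side cutters with blue grips, 52 x 109 x 13 mm, loose on the bench; bystander.
- loupe: Small stand loupe, black over clear, 43 mm across and 40 mm high, loose on the bench; bystander.

How it is judged (in metres and radians):
On the way, in this order (a step that is already met when the one before it is completed fails the run):
1. the lever rests in the green-marked notch while the carrier still sits in its nest with the ball in its pocket (value of joint lever between 1.047 and 1.187 rad and distance between ball_center and pocket below 0.01 m and z of pocket in the frame of dock below 0.036 m), for 0.2 s.
2. the carrier is lifted clear of the dock by the gripper, ball in its pocket (z of pocket in the frame of dock above 0.07 m and contact force between the fingers and carrier above 1 N and distance between ball_center and pocket below 0.01 m), for 0.2 s.
At the end, for the whole second after the job is handed in: Held by the gripper in the air, still, clear of dock and gauge, level within 0.1 rad; ball in its pocket, within 12 mm of the lens axis and 15 mm along it of the measuring point; handle bar square to the axis within 0.3 rad; lever in the green notch within 0.07 rad (x of ball_center in the frame of gauge_point between -0.012 and 0.012 m and y of ball_center in the frame of gauge_point between -0.015 and 0.015 m and z of ball_center in the frame of gauge_point between -0.012 and 0.012 m and distance between ball_center and pocket below 0.01 m and angle between carrier's own z axis and vertical below 0.1 rad and angle between the x axis of carrier and the x axis of gauge, either way round below 0.3 rad and linear speed of carrier below 0.02 m/s and contact force between the fingers and carrier above 1 N and contact force between carrier and gauge below 0.1 N and contact force between carrier and dock below 0.1 N and value of joint lever between 1.047 and 1.187 rad); the arm keeps its last pose, push and grip.
It fails at once if the ball leaves its pocket (distance between ball_center and pocket above 0.01 m).
It fails at once if the gauge is touched (contact force between gauge and anything else above 2 N).
It fails at once if a bystander is moved by more than 25 mm (distance of any of mouse, tweezers, side_cutters, loupe from where it was at the start of the episode above 0.025 m).
It also fails if it takes over 61 s, if anything falls off the work surface, if the arm or the gripper's body presses on something with over 40 N, if the wrist force passes 120 N, or if a joint passes its speed limit or range.

### The arm

A 6-joint arm with a two-finger parallel gripper is mounted at the origin on a cart in front of the work surface, level with it; the furniture and walls round the work are solid. World frame = base frame: x ahead of the robot, y to its left, z up, the work surface at z = 0. Lengths are in mm, angles in degrees, forces in N, time in s.
With the tool pointing down it reaches from about 300 to 850 mm from the base axis. Payload 4.2 kg.
Tool frame: the origin (TCP) lies midway between the tips of the shut fingers; the grasp point (between the pads) lies 19 mm behind it (env.grip_point_offset is the distance from the TCP to the grasp point, in mm); z points along the fingers, x is the direction in which the jaws open and shut, and the axes are right-handed (so a half turn about z gives the same grasp; the last joint's range is limited). The gripper opens to 91 mm and grips with 3 to 60 N. Pads are 32 mm wide; open, the fingers measure 118 mm over their backs; the gripper's body (76 mm by 178 mm) begins 60 mm behind the grasp point.
Start: joints at [66.52, 18.312, 89.639, -0, 72.044, -1.146], TCP at [218.506, 531.882, 213.976] pointing down, gripper open.
Joint ranges: [-177.97, 177.97], [-48.28, 115.42], [12.27, 149.76], [-77.06, 257.06], [2.81, 150.46], [-146.56, 146.56]. Speed limits (degrees/s): [147.25, 147.25, 180, 180, 180, 180].

### API

Orientations are given as [roll, pitch, yaw] about the fixed x, y, z axes, in that order (R = Rz(yaw) Ry(pitch) Rx(roll)).
In Python, from workcell import env gives the robot as it stands.
- The arm moves only by the shell command python3 -m pendant 'ROWS' [FORCE]. ROWS is JSON, a list of rows, each an object with "xyz": the shift along the tool's x, y, z in m, a list of three; "roll": the turn about the tool's z in degrees; "jaw": the closure, from 0 (fully open) to 1 (shut). A call has exactly 8 rows; each row is the pose to reach, as a shift and turn from the pose commanded when the call began, along the tool's axes at that moment; what a row does not reach only later rows make up. A row lasts 1/8 s, in which the tool goes at most 62.5 mm and 10.7 degrees, less where a joint would pass 70% of its speed; a pose out of reach is approached as far as the arm can. A call with a gripper value outside its range is refused whole. The fingers move at their own pace and stop on an object; FORCE is the grip in N (left out, the last holds). Time passes only in rows, so rows that repeat a pose let the fingers close, or fill a call up. It gives the time, the measured TCP pose, the force and the opening at its end, in the units of the state.
- env.state(): the state, without advancing time (a new reading comes with each control period).
- env.grab_frame(name): name is "scene" or "top"; returns (picture, depth): 384x512x3 uint8, blue, green, red; 384x512 float32, mm along the optical axis (not along the pixel's ray), 0 where there is no reading.
- env.camera_params(name): a dict with "camera_matrix" (3x3 intrinsics, pixels), "cam_to_world" (4x4, takes a point from camera to world coordinates). Camera axes: x right, y up, looking along -z (the intrinsics and any distortion apply to the point x, -y, -z); pixel columns grow to the right and rows downward; lengths in mm; the calibration is good to about 2 mm. A picture is of the moment at which its call begins. camera_params takes no time and is no camera call.
- env.job_done(): hands the job in, once; it reports no verdict.
The state is a dict: "time_s": time; "qpos": joint angles; "qvel": joint speeds; "effort": joint torques, N m; "ee_pos": TCP position; "ee_rot": TCP orientation; "force": force on the tool from outside, world axes, zero at the start; "torque": the same for the moment, N m; "gripper_width": finger opening in mm.
Only numpy, scipy, OpenCV 4.12 (cv2) and the standard library are available. Lean on these libraries where they do the work, as an engineer would, in place of code of your own. Each camera call takes 0.05 s, during which the arm holds its last target. There are 200 camera calls.

## Working session

There is one attempt and no reset: what is moved stays moved. The work goes in short steps, Python scripts to look and compute and a shell command to move; the robot and the scene stay as the last step left them, time stands still between calls to the robot, and variables do not carry over. Pictures are saved under pics/ and viewed, about 8 in all and at most 12, crops included, and the job is handed in when it is done.

```bash
mkdir -p pics; ls
python3 - <<'E'
from workcell import env
import cv2,numpy as np
for n in("scene","top"):
    im,d=env.grab_frame(n); cv2.imwrite(f"pics/{n}0.png",im); np.save(f"pics/{n}0.npy",d)
    p=env.camera_params(n); print(n,np.round(p["camera_matrix"],1).tolist(),np.round(p["cam_to_world"],3).tolist(),p.keys())
print(env.state(),env.grip_point_offset)
E
```

```text
pics
scene [[404.8, 0.0, 256.2], [0.0, 404.8, 185.3], [0.0, 0.0, 1.0]] [[-0.713, 0.327, -0.62, 1.001], [-0.701, -0.345, 0.624, 460.946], [-0.009, 0.88, 0.475, 505.511], [0.0, 0.0, 0.0, 1.0]] dict_keys(['camera_matrix', 'cam_to_world'])
top [[389.9, 0.0, 257.8], [0.0, 389.9, 194.3], [0.0, 0.0, 1.0]] [[-0.024, 0.985, -0.17, 392.517], [-1.0, -0.022, 0.01, -34.541], [0.006, 0.17, 0.985, 961.515], [0.0, 0.0, 0.0, 1.0]] dict_keys(['camera_matrix', 'cam_to_world'])
{'time_s': 0.1, 'qpos': array([ 6.65190535e+01,  1.83464266e+01,  8.96985307e+01,  2.11834446e-04,
        7.20445316e+01, -1.14704840e+00]), 'qvel': array([-0.04489394,  0.08367427, -0.32207178,  0.16932532,  0.05930563,
       -0.06059398]), 'effort': array([ 6.01550964e-04, -4.13330948e+01, -2.32510561e+01,  7.30123487e-02,
        4.22025297e-02, -6.35229708e-05]), 'ee_pos': array([218.33142686, 531.45012093, 213.22591334]), 'ee_rot': array([-1.79998007e+02,  8.94669407e-02,  6.76660380e+01]), 'force': array([-0.24794317, -0.43092967, -0.5813909 ]), 'torque': array([-0.02290982, -0.02300169,  0.01364212]), 'gripper_width': 91.39785240421136} 18.8
```

View pics/scene0.png

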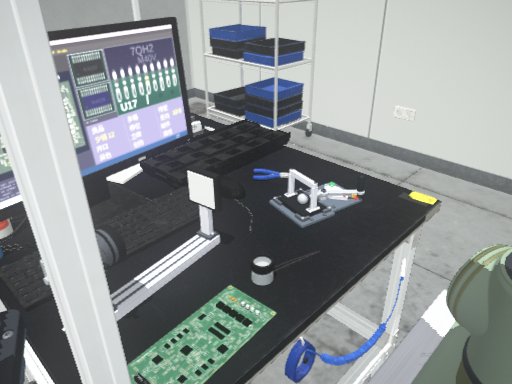

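View pics/top0.png

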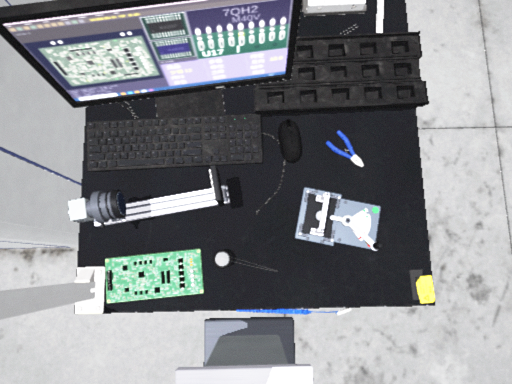

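The scene view shows the dock, carrier and lever at about (310,195), the panel at (203,190) and the lens at (105,235). In the top view the carrier is at (319,213), the lever grip near (374,247) with the green mark at (376,210), the gauge rail runs from (90,208) to (228,190), and the loupe is at (222,259). I'll view enlarged crops to pick points.

```bash
cat > h.py <<'E'
import numpy as np,cv2
from workcell import env
def ray(n,u,v):
    p=env.camera_params(n);K=p["camera_matrix"];T=p["cam_to_world"]
    c=np.array([(u-K[0,2])/K[0,0],-(v-K[1,2])/K[1,1],-1.])
    return T[:3,3],T[:3,:3]@c
def dep(n,u,v,d): o,r=ray(n,u,v); return o+r*d
def atz(n,u,v,z): o,r=ray(n,u,v); return o+r*(z-o[2])/r[2]
def tri(a,b):
    o1,r1=ray("top",*a);o2,r2=ray("scene",*b)
    s=np.linalg.lstsq(np.c_[r1,-r2],o2-o1,rcond=None)[0]
    p,q=o1+r1*s[0],o2+r2*s[1]; return (p+q)/2,np.linalg.norm(p-q)
def proj(n,P):
    p=env.camera_params(n);K=p["camera_matrix"];T=p["cam_to_world"]
    c=T[:3,:3].T@(np.asarray(P,float)-T[:3,3]); return K[0,0]*c[0]/-c[2]+K[0,2],K[1,1]*c[1]/c[2]+K[1,2]
def crop(im,x,y,w,h,s):
    c=cv2.resize(im[y:y+h,x:x+w],None,fx=s,fy=s,interpolation=cv2.INTER_CUBIC)
    for i in range(0,w,10):
        cv2.line(c,(i*s,0),(i*s,6),(0,255,255),1)
        if i%20==0: cv2.putText(c,str(x+i),(i*s,16),0,.35,(0,255,255),1)
    for i in range(0,h,10):
        cv2.line(c,(0,i*s),(6,i*s),(0,255,255),1)
        if i%20==0: cv2.putText(c,str(y+i),(8,i*s+4),0,.35,(0,255,255),1)
    return c
E
python3 - <<'E'
from h import *
t=cv2.imread("pics/top0.png");s=cv2.imread("pics/scene0.png")
a=crop(t,290,180,100,75,4);b=crop(s,265,160,100,75,4)
c=crop(t,60,150,200,100,2);d=crop(s,50,160,200,150,2)
o=np.zeros((600,800,3),np.uint8);o[:300,:400]=a;o[:300,400:]=b;o[300:500,:400]=c;o[300:600,400:]=d
cv2.imwrite("pics/c1.png",o)
# height map from top depth: high points list
D=np.load("pics/top0.npy")
v,u=np.mgrid[:384,:512];o,_=ray("top",0,0)
p=env.camera_params("top");K=p["camera_matrix"];T=p["cam_to_world"]
C=np.stack([(u-K[0,2])/K[0,0],-(v-K[1,2])/K[1,1],-np.ones_like(u,float)],-1)*D[...,None]
W=C@T[:3,:3].T+T[:3,3];np.save("pics/W.npy",W)
for name,(x0,x1,y0,y1,zl,zh) in dict(bar=(300,335,190,245,65,110),plate=(295,340,185,250,5,45),grip=(345,385,225,255,40,90),panel=(200,250,160,215,60,200),lens=(80,140,185,225,120,200),lo=(212,235,245,272,20,70)).items():
    w=W[y0:y1,x0:x1].reshape(-1,3);w=w[(w[:,2]>zl)&(w[:,2]<zh)]
    if len(w):
        m=w[:,:2].mean(0);e,V=np.linalg.eigh(np.cov((w[:,:2]-m).T)) if len(w)>3 else (0,np.zeros((2,2)))
        print(name,len(w),w.mean(0).round(1),w.min(0).round(),w.max(0).round(),"axis",np.degrees(np.arctan2(V[1,1],V[0,1])).round(1))
E
```

```text
bar 220 [ 498.1 -189.2   87.3] [ 455. -203.   65.] [ 545. -174.   94.] axis 167.9
plate 1928 [ 494.4 -189.5   17.4] [ 422. -245.    5.] [ 573. -132.   45.] axis -179.4
grip 66 [ 422.5 -314.7   63.4] [ 414. -324.   41.] [ 431. -309.   75.] axis -175.1
panel 385 [552.1  44.2 155.9] [517.  31.  62.] [594.  59. 173.] axis -171.3
lens 1187 [513.6 284.6 150.4] [478. 248. 120.] [552. 340. 168.] axis 103.2
lo 266 [400.8  44.7  38.9] [379.  24.  34.] [421.  65.  45.] axis -146.2
```

View pics/c1.png

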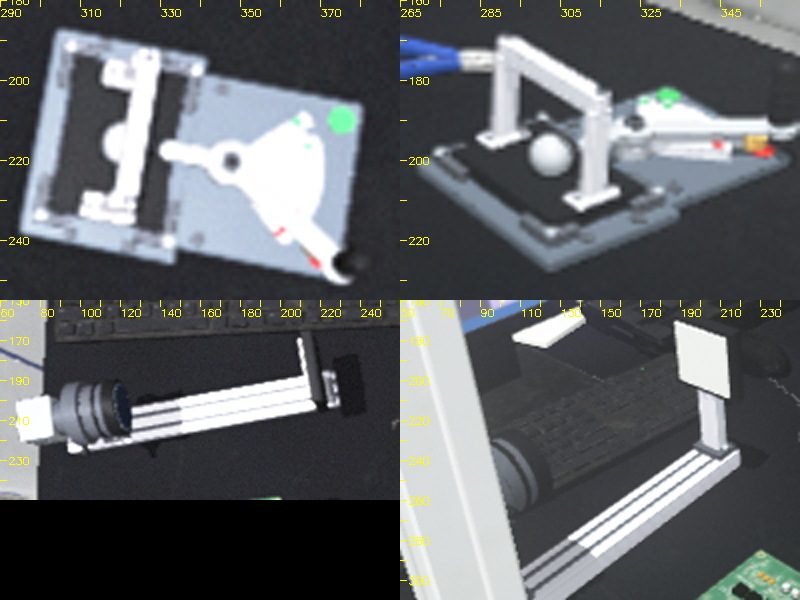

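Run:
```python
from h import *
W=np.load("pics/W.npy")
for u,v in [(90,290),(90,275),(40,292),(5,300),(20,170),(40,250),(78,209)]: print("px",u,v,W[v,u].round())
print("tcp proj",proj("top",[218,532,214]),proj("scene",[218,532,214]))
S=np.load("pics/scene0.npy")
for u,v in [(20,50),(60,200),(100,350),(10,330)]: print("sc",u,v,dep("scene",u,v,S[v,u]).round())
def rect(name,x0,x1,y0,y1,zl,zh):
    w=W[y0:y1,x0:x1].reshape(-1,3);w=w[(w[:,2]>zl)&(w[:,2]<zh)]
    r=cv2.minAreaRect(w[:,:2].astype(np.float32)); print(name,len(w),w.mean(0).round(1),np.round(r[0],1),np.round(r[1],1),round(r[2],1))
rect("bar",300,335,185,250,80,110);rect("rail",130,205,180,225,12,30);rect("panel",200,250,160,225,140,180)
rect("grip",360,385,230,255,60,80)
T=lambda n,a,b:print(n,tri(a,b)[0].round(1),tri(a,b)[1].round(1))
T("bar far",(327.5,193),(290.7,169.7));T("bar near",(321,235),(315.5,184.5))
T("pivot",(348,220.2),(323.5,190.5)); T("grip top",(376.5,245),(361,177))
T("panel top corner far/nearx",(0+211,170),(237-200+150.,162)) if 0 else None
for n,(u,v),z in [("pivot z34",(348,220.2),34),("gripmid",(376.5,245.5),68),("dockNWcorner",(304,187),10),("dockSW",(295,238),10),("dock S1",(333.5,245.5),10),("dock N1",(341.5,194),10),("dockfar+x",(380.5,206),10)]: print(n,atz("top",u,v,z).round(1))
```

```text
px 90 290 [335. 361.   4.]
px 90 275 [371. 355.  25.]
px 40 292 [348. 350. 245.]
px 5 300 [344. 349. 345.]
px 20 170 [653. 600. -76.]
px 40 250 [ 464.  898. -750.]
px 78 209 [509. 333. 154.]
tcp proj (np.float64(-57.123550925107395), np.float64(367.53357598515333)) (np.float64(-101.16350065051279), np.float64(556.8298956451629))
sc 20 50 [327. 367. 456.]
sc 60 200 [326. 368. 334.]
sc 100 350 [326. 370. 152.]
sc 10 330 [205. 445. 334.]
bar 198 [ 498.6 -189.6   88.8] [ 499.4 -189.5] [12.2 88.9] 77.8
rail 1254 [534.2 178.   20.1] [535.2 177.3] [ 41.2 186.6] 9.1
panel 309 [553.8  45.7 166.3] [555.5  47.1] [77.6 16.6] 8.7
grip 46 [ 422.7 -315.8   69. ] [ 422.9 -316.2] [13.1 13.9] 79.2
bar far [ 543.3 -201.9   85.6] 1.4
bar near [ 450.4 -179.6   89.2] 7.6
pivot [ 485.6 -258.5   29.1] 1.3
grip top [ 422.1 -311.5   68.3] 2.3
pivot z34 [ 484.6 -257.7   34. ]
gripmid [ 422.  -310.8   68. ]
dockNWcorner [ 572.2 -159.2   10. ]
dockSW [ 446.6 -131.7   10. ]
dock S1 [ 426.3 -224.4   10. ]
dock N1 [ 552.4 -251.4   10. ]
dockfar+x [ 520.2 -346.    10. ]
```

The scene has a tall post at about (335, 360), so I retract first and sweep past on the inside. Estimates so far:
- **Dock:** (499, -191.5), yaw -12.2
- **Grip:** (423, -317)
- **Gauge point:** (538.7, 154), yaw 8.9

```bash
cat >> h.py <<'E'
def rel(P,yaw=None):
    """tool-frame shift (m) and roll (deg) from the current measured pose to world point P (tool down)"""
    s=env.state();from_=s["ee_pos"];y=np.radians(s["ee_rot"][2])
    d=(np.asarray(P,float)-from_)/1000
    out=[d[0]*np.cos(y)+d[1]*np.sin(y), d[0]*np.sin(y)-d[1]*np.cos(y), -d[2]]
    r=None if yaw is None else (s["ee_rot"][2]-yaw+180)%360-180
    return np.round(out,4),r if r is None else round(r,1)
E
python3 -m pendant '[{"xyz":[-0.03,0,0],"roll":10,"jaw":0},{"xyz":[-0.06,0,0],"roll":20,"jaw":0},{"xyz":[-0.09,0,0],"roll":30,"jaw":0},{"xyz":[-0.12,0,0],"roll":40,"jaw":0},{"xyz":[-0.15,0,0],"roll":50,"jaw":0},{"xyz":[-0.18,0,0],"roll":60,"jaw":0},{"xyz":[-0.21,0,0],"roll":70,"jaw":0},{"xyz":[-0.235,0,0],"roll":80,"jaw":0}]' 20
python3 - <<'E'
from h import *
for a in range(60,-5,-8): print(a,rel([340*np.cos(np.radians(a)),340*np.sin(np.radians(a)),214],-43))
for P in [(360,-100),(390,-200),(423,-317)]: print(rel([*P,214],-43))
E
```

```text
time_s: 1.1
ee_pos: [128.6, 313.1, 213.6]
ee_rot: [180.0, 0.0, -12.7]
force: [-0.1, -0.1, 0.6]
gripper_width: 91.1
60 (array([ 0.0445,  0.0092, -0.0004]), np.float64(30.3))
52 (array([ 0.0887,  0.0264, -0.0004]), np.float64(30.3))
44 (array([ 0.13  ,  0.0497, -0.0004]), np.float64(30.3))
36 (array([ 0.1677,  0.0784, -0.0004]), np.float64(30.3))
28 (array([ 0.2011,  0.1122, -0.0004]), np.float64(30.3))
20 (array([ 0.2294,  0.1502, -0.0004]), np.float64(30.3))
12 (array([ 0.2521,  0.1918, -0.0004]), np.float64(30.3))
4 (array([ 0.2689,  0.2362, -0.0004]), np.float64(30.3))
-4 (array([ 0.2793,  0.2825, -0.0004]), np.float64(30.3))
(array([ 0.3163,  0.3524, -0.0004]), np.float64(30.3))
(array([ 3.675e-01,  4.434e-01, -4.000e-04]), np.float64(30.3))
(array([ 4.253e-01,  5.503e-01, -4.000e-04]), np.float64(30.3))
```

```bash
python3 -m pendant '[{"xyz":[0.045,0.009,0],"roll":4,"jaw":0},{"xyz":[0.089,0.026,0],"roll":8,"jaw":0},{"xyz":[0.130,0.050,0],"roll":12,"jaw":0},{"xyz":[0.168,0.078,0],"roll":16,"jaw":0},{"xyz":[0.201,0.112,0],"roll":20,"jaw":0},{"xyz":[0.229,0.150,0],"roll":24,"jaw":0},{"xyz":[0.252,0.192,0],"roll":28,"jaw":0},{"xyz":[0.269,0.236,0],"roll":31,"jaw":0}]'
python3 - <<'E'
from h import *
for P in [(423,-317,214),(423,-317,130),(423,-317,42)]: print(rel(P,-44))
E
```

```text
time_s: 2.1
ee_pos: [341.9, 24.9, 213.8]
ee_rot: [-180.0, -0.0, -43.4]
force: [0.1, 0.1, -0.4]
gripper_width: 91.1
(array([ 2.940e-01,  1.925e-01, -2.000e-04]), np.float64(0.6))
(array([0.294 , 0.1925, 0.0838]), np.float64(0.6))
(array([0.294 , 0.1925, 0.1718]), np.float64(0.6))
```

```bash
python3 -m pendant '[{"xyz":[0.045,0.03,0],"roll":0.6,"jaw":0},{"xyz":[0.09,0.06,0],"roll":0.6,"jaw":0},{"xyz":[0.135,0.09,0],"roll":0.6,"jaw":0},{"xyz":[0.18,0.12,0],"roll":0.6,"jaw":0},{"xyz":[0.225,0.15,0.02],"roll":0.6,"jaw":0},{"xyz":[0.27,0.178,0.05],"roll":0.6,"jaw":0},{"xyz":[0.294,0.193,0.084],"roll":0.6,"jaw":0},{"xyz":[0.294,0.193,0.084],"roll":0.6,"jaw":0}]'
python3 - <<'E'
from h import *
t,_=env.grab_frame("top");s,_=env.grab_frame("scene")
o=np.hstack([crop(t,320,190,100,100,4),crop(s,300,130,100,100,4)]);cv2.imwrite("pics/c2.png",o)
print(rel((423,-317,42),-44))
E
```

```text
time_s: 3.1
ee_pos: [421.5, -315.9, 126.9]
ee_rot: [180.0, 0.4, -44.1]
force: [-1.4, 0.8, -0.4]
gripper_width: 91.3
(array([0.0016, 0.0012, 0.0879]), np.float64(0.0))
```

View pics/c2.png

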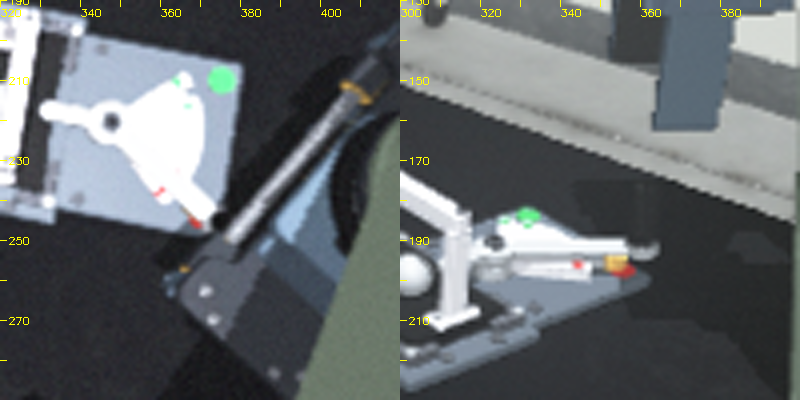

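```bash
python3 -m pendant '[{"xyz":[0.001,0.001,0.015],"roll":0,"jaw":0},{"xyz":[0.001,0.001,0.03],"roll":0,"jaw":0},{"xyz":[0.001,0.001,0.045],"roll":0,"jaw":0},{"xyz":[0.001,0.001,0.06],"roll":0,"jaw":0},{"xyz":[0.001,0.001,0.075],"roll":0,"jaw":0.2},{"xyz":[0.001,0.001,0.086],"roll":0,"jaw":0.4},{"xyz":[0.001,0.001,0.086],"roll":0,"jaw":0.55},{"xyz":[0.001,0.001,0.086],"roll":0,"jaw":0.65}]' 20
python3 -m pendant '[{"xyz":[0,0,0],"roll":0,"jaw":0.7},{"xyz":[0,0,0],"roll":0,"jaw":0.75},{"xyz":[0,0,0],"roll":0,"jaw":0.8},{"xyz":[0,0,0],"roll":0,"jaw":0.85},{"xyz":[0,0,0],"roll":0,"jaw":0.9},{"xyz":[0,0,0],"roll":0,"jaw":0.95},{"xyz":[0,0,0],"roll":0,"jaw":1},{"xyz":[0,0,0],"roll":0,"jaw":1}]' 20
python3 - <<'E'
from h import *
print(env.state()["torque"])
E
```

```text
time_s: 4.2
ee_pos: [423.3, -317.3, 44.2]
ee_rot: [-180.0, -0.0, -43.9]
force: [0.7, -0.6, -0.4]
gripper_width: 54.1
time_s: 5.2
ee_pos: [423.3, -317.3, 44.1]
ee_rot: [-180.0, -0.1, -43.9]
force: [1.6, -0.6, 0.3]
gripper_width: 16.2
[-0.46384777 -0.09446684  0.0138372 ]
```

```bash
python3 -c "
import numpy as np
for a in list(range(4,68,4))+[65]: r=np.radians(a);print(a,round(.088*np.sin(r),4),round(.088*(np.cos(r)-1),4))"
```

```text
4 0.0061 -0.0002
8 0.0122 -0.0009
12 0.0183 -0.0019
16 0.0243 -0.0034
20 0.0301 -0.0053
24 0.0358 -0.0076
28 0.0413 -0.0103
32 0.0466 -0.0134
36 0.0517 -0.0168
40 0.0566 -0.0206
44 0.0611 -0.0247
48 0.0654 -0.0291
52 0.0693 -0.0338
56 0.073 -0.0388
60 0.0762 -0.044
64 0.0791 -0.0494
65 0.0798 -0.0508
```

```bash
python3 -m pendant '[{"xyz":[0.006,0,0],"roll":-4,"jaw":1},{"xyz":[0.012,-0.001,0],"roll":-8,"jaw":1},{"xyz":[0.018,-0.002,0],"roll":-12,"jaw":1},{"xyz":[0.024,-0.0035,0],"roll":-16,"jaw":1},{"xyz":[0.030,-0.0055,0],"roll":-20,"jaw":1},{"xyz":[0.036,-0.0075,0],"roll":-24,"jaw":1},{"xyz":[0.0415,-0.0105,0],"roll":-28,"jaw":1},{"xyz":[0.0465,-0.0135,0],"roll":-32,"jaw":1}]'
```

```text
time_s: 6.2
ee_pos: [454.1, -332.1, 41.5]
ee_rot: [-179.4, 1.5, -11.7]
force: [-8.6, -1.3, -2.3]
gripper_width: 34.0
```

Run:
```python
from h import *
print(env.state()["ee_pos"],env.state()["force"],env.state()["torque"],env.state()["gripper_width"])
t,_=env.grab_frame("top");s,_=env.grab_frame("scene")
o=np.hstack([crop(t,320,190,100,100,4),crop(s,300,130,100,100,4)]);cv2.imwrite("pics/c3.png",o)
```

```text
[ 454.09324093 -332.0897301    41.52444631] [-8.63666143 -1.25586928 -2.29967759] [-0.25064872  0.51527523  0.08038243] 34.018591246520884
```

View pics/c3.png

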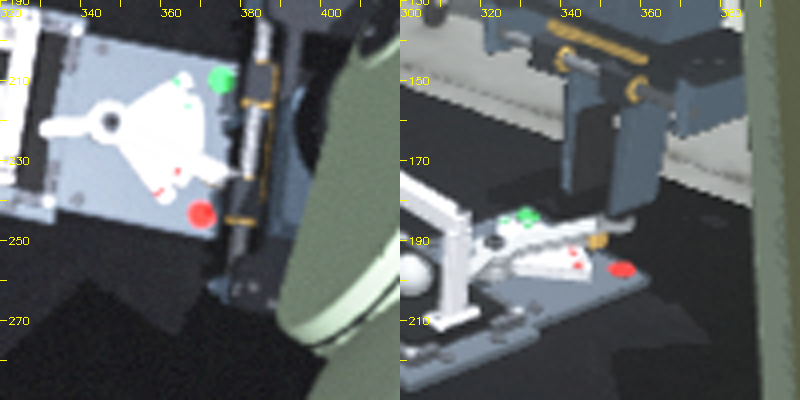

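```bash
python3 -m pendant '[{"xyz":[0,0,0],"roll":0,"jaw":1},{"xyz":[0,0,0],"roll":0,"jaw":1},{"xyz":[0,0,0],"roll":0,"jaw":1},{"xyz":[0,0,0],"roll":0,"jaw":1},{"xyz":[0,0,0],"roll":0,"jaw":1},{"xyz":[0,0,0],"roll":0,"jaw":1},{"xyz":[0,0,0],"roll":0,"jaw":1},{"xyz":[0,0,0],"roll":0,"jaw":1}]'
```

```text
time_s: 7.3
ee_pos: [463.6, -338.1, 42.3]
ee_rot: [-179.9, 0.3, -11.9]
force: [-5.1, 1.1, -7.9]
gripper_width: 16.0
```

```bash
python3 -m pendant '[{"xyz":[0.006,0,0],"roll":-4,"jaw":1},{"xyz":[0.012,-0.001,0],"roll":-8,"jaw":1},{"xyz":[0.018,-0.002,0],"roll":-12,"jaw":1},{"xyz":[0.024,-0.0035,0],"roll":-16,"jaw":1},{"xyz":[0.030,-0.0055,0],"roll":-20,"jaw":1},{"xyz":[0.036,-0.0075,0],"roll":-24,"jaw":1},{"xyz":[0.0415,-0.0105,0],"roll":-28,"jaw":1},{"xyz":[0.0475,-0.014,0],"roll":-32.5,"jaw":1}]'
python3 -m pendant '[{"xyz":[0,0,0],"roll":0,"jaw":1},{"xyz":[0,0,0],"roll":0,"jaw":1},{"xyz":[0,0,0],"roll":0,"jaw":1},{"xyz":[0,0,0],"roll":0,"jaw":1},{"xyz":[0,0,0],"roll":0,"jaw":1},{"xyz":[0,0,0],"roll":0,"jaw":1},{"xyz":[0,0,0],"roll":0,"jaw":1},{"xyz":[0,0,0],"roll":0,"jaw":1}]'
```

```text
time_s: 8.3
ee_pos: [514.2, -336.1, 42.4]
ee_rot: [-179.9, 0.2, 20.8]
force: [-7.8, -6.2, -7.8]
gripper_width: 16.1
time_s: 9.3
ee_pos: [513.9, -336.2, 42.4]
ee_rot: [-179.9, 0.2, 20.6]
force: [-4.1, -3.9, -9.3]
gripper_width: 16.1
```

```bash
python3 -m pendant '[{"xyz":[0,0,0],"roll":0,"jaw":0.7},{"xyz":[0,0,0],"roll":0,"jaw":0.5},{"xyz":[0,0,0],"roll":0,"jaw":0.4},{"xyz":[0,0,-0.005],"roll":0,"jaw":0.4},{"xyz":[0,0,-0.03],"roll":0,"jaw":0.4},{"xyz":[0,0,-0.06],"roll":0,"jaw":0.3},{"xyz":[0,0,-0.09],"roll":0,"jaw":0},{"xyz":[0,0,-0.12],"roll":0,"jaw":0}]'
python3 - <<'E'
from h import *
print(rel([498.7,-190.5,160],77.8))
E
```

```text
time_s: 10.3
ee_pos: [515.4, -335.7, 165.5]
ee_rot: [180.0, -0.0, 20.6]
force: [-0.8, 0.4, 0.2]
gripper_width: 80.9
(array([ 0.0353, -0.1418,  0.0055]), np.float64(-57.2))
```

```bash
python3 -m pendant '[{"xyz":[0.005,-0.02,0],"roll":-8,"jaw":0},{"xyz":[0.01,-0.04,0],"roll":-16,"jaw":0},{"xyz":[0.015,-0.06,0],"roll":-24,"jaw":0},{"xyz":[0.02,-0.08,0],"roll":-32,"jaw":0},{"xyz":[0.025,-0.1,0],"roll":-40,"jaw":0},{"xyz":[0.03,-0.12,0],"roll":-48,"jaw":0},{"xyz":[0.035,-0.142,0],"roll":-57,"jaw":0},{"xyz":[0.035,-0.142,0],"roll":-57,"jaw":0}]'
python3 - <<'E'
from h import *
t,_=env.grab_frame("top");s,_=env.grab_frame("scene")
o=np.hstack([crop(t,285,180,100,100,4),crop(s,270,130,100,100,4)]);cv2.imwrite("pics/c4.png",o)
st=env.state();print(st["ee_pos"],st["ee_rot"])
E
```

```text
time_s: 11.3
ee_pos: [498.1, -189.5, 164.6]
ee_rot: [179.9, -0.0, 77.6]
force: [0.7, 0.4, 0.0]
gripper_width: 91.3
[ 498.52655589 -190.92229696  164.39923787] [1.79925771e+02 2.76508504e-02 7.74522742e+01]
```

View pics/c4.png

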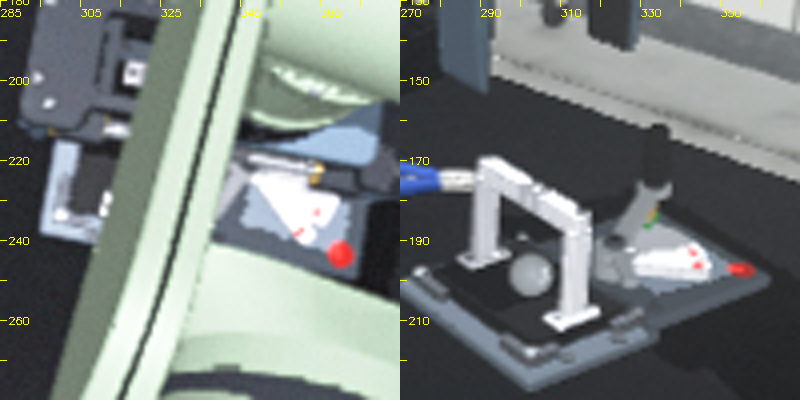

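```bash
python3 -c "
from h import *
for a in (0,32,58,64,70):
  r=np.radians(-134.2+a);print(a,np.round(proj('scene',[484.8+88*np.cos(r),-256+88*np.sin(r),71]),1))"
python3 -m pendant '[{"xyz":[0,0,0.015],"roll":0,"jaw":0},{"xyz":[0,0,0.03],"roll":0,"jaw":0},{"xyz":[0,0,0.045],"roll":0,"jaw":0},{"xyz":[0,0,0.06],"roll":0,"jaw":0},{"xyz":[0,0,0.075],"roll":0,"jaw":0},{"xyz":[0,0,0.088],"roll":0,"jaw":0.2},{"xyz":[0,0,0.098],"roll":0,"jaw":0.4},{"xyz":[0,0,0.101],"roll":0,"jaw":0.5}]' 25
python3 -m pendant '[{"xyz":[0,0,0],"roll":0,"jaw":0.6},{"xyz":[0,0,0],"roll":0,"jaw":0.7},{"xyz":[0,0,0],"roll":0,"jaw":0.75},{"xyz":[0,0,0],"roll":0,"jaw":0.8},{"xyz":[0,0,0],"roll":0,"jaw":0.84},{"xyz":[0,0,0],"roll":0,"jaw":0.88},{"xyz":[0,0,0],"roll":0,"jaw":0.92},{"xyz":[0,0,0],"roll":0,"jaw":1}]' 25
```

```text
0 [361.9 174.8]
32 [351.7 166.3]
58 [338.1 161.7]
64 [334.5 161. ]
70 [330.9 160.4]
time_s: 12.4
ee_pos: [497.9, -190.3, 62.2]
ee_rot: [-179.9, -0.0, 77.6]
force: [-0.8, 0.2, -0.6]
gripper_width: 64.0
time_s: 13.4
ee_pos: [498.1, -190.4, 62.9]
ee_rot: [-180.0, -0.0, 77.6]
force: [0.6, 0.9, 0.8]
gripper_width: 9.8
```

```bash
python3 -m pendant '[{"xyz":[0,0,0],"roll":0,"jaw":1},{"xyz":[0,0,-0.001],"roll":0,"jaw":1},{"xyz":[0,0,-0.003],"roll":0,"jaw":1},{"xyz":[0,0,-0.007],"roll":0,"jaw":1},{"xyz":[0,0,-0.012],"roll":0,"jaw":1},{"xyz":[0,0,-0.018],"roll":0,"jaw":1},{"xyz":[0,0,-0.024],"roll":0,"jaw":1},{"xyz":[0,0,-0.03],"roll":0,"jaw":1}]' 40
python3 -m pendant '[{"xyz":[0,0,-0.006],"roll":0,"jaw":1},{"xyz":[0,0,-0.014],"roll":0,"jaw":1},{"xyz":[0,0,-0.022],"roll":0,"jaw":1},{"xyz":[0,0,-0.030],"roll":0,"jaw":1},{"xyz":[0,0,-0.038],"roll":0,"jaw":1},{"xyz":[0,0,-0.046],"roll":0,"jaw":1},{"xyz":[0,0,-0.052],"roll":0,"jaw":1},{"xyz":[0,0,-0.055],"roll":0,"jaw":1}]'
python3 - <<'E'
from h import *
t,_=env.grab_frame("top");s,_=env.grab_frame("scene")
o=crop(s,270,110,120,110,5);cv2.imwrite("pics/c5.png",o)
st=env.state();print(st["ee_pos"],st["ee_rot"],st["force"],st["gripper_width"])
E
```

```text
time_s: 14.4
ee_pos: [498.2, -190.5, 93.4]
ee_rot: [180.0, -0.0, 77.6]
force: [-0.5, 0.0, -3.0]
gripper_width: 9.6
time_s: 15.4
ee_pos: [498.3, -190.5, 148.4]
ee_rot: [180.0, -0.0, 77.6]
force: [-0.3, -0.4, -3.7]
gripper_width: 10.0
[ 498.22941701 -190.54097405  148.20280568] [1.79972510e+02 3.55414158e-04 7.75649448e+01] [ 0.87703797  0.42936616 -3.76077881] 9.557496300707234
```

View pics/c5.png

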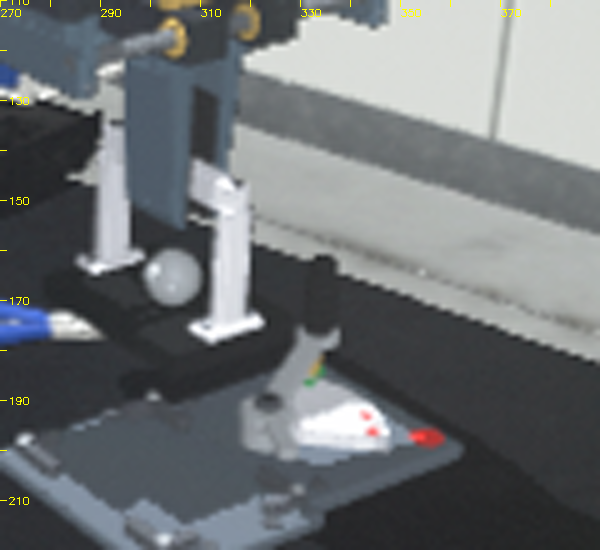

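The carrier is lifted and level, with the ball at (302,165) in its pocket. The lever is still in the green notch.

```bash
python3 -m pendant '[{"xyz":[0,0,-0.007],"roll":0,"jaw":1},{"xyz":[0,0,-0.022],"roll":0,"jaw":1},{"xyz":[0,0,-0.040],"roll":0,"jaw":1},{"xyz":[0,0,-0.060],"roll":0,"jaw":1},{"xyz":[0,0,-0.080],"roll":0,"jaw":1},{"xyz":[0,0,-0.100],"roll":0,"jaw":1},{"xyz":[0,0,-0.112],"roll":0,"jaw":1},{"xyz":[0,0,-0.117],"roll":0,"jaw":1}]'
python3 - <<'E'
from h import *
print(rel([538.7,154.1,265],98.9))
E
```

```text
time_s: 16.5
ee_pos: [498.3, -190.6, 265.9]
ee_rot: [179.9, 0.0, 77.6]
force: [0.5, 0.7, -3.5]
gripper_width: 9.8
(array([ 0.3453, -0.0348,  0.0009]), np.float64(-21.3))
```

```bash
python3 -m pendant '[{"xyz":[0.003,0,0],"roll":0,"jaw":1},{"xyz":[0.009,-0.001,0],"roll":0,"jaw":1},{"xyz":[0.018,-0.002,0],"roll":0,"jaw":1},{"xyz":[0.03,-0.003,0],"roll":0,"jaw":1},{"xyz":[0.045,-0.0045,0],"roll":0,"jaw":1},{"xyz":[0.062,-0.006,0],"roll":0,"jaw":1},{"xyz":[0.08,-0.008,0],"roll":0,"jaw":1},{"xyz":[0.1,-0.01,0],"roll":0,"jaw":1}]'
python3 -m pendant '[{"xyz":[0.02,-0.002,0],"roll":0,"jaw":1},{"xyz":[0.04,-0.004,0],"roll":0,"jaw":1},{"xyz":[0.06,-0.006,0],"roll":0,"jaw":1},{"xyz":[0.08,-0.008,0],"roll":0,"jaw":1},{"xyz":[0.1,-0.01,0],"roll":0,"jaw":1},{"xyz":[0.119,-0.012,0],"roll":0,"jaw":1},{"xyz":[0.137,-0.014,0],"roll":0,"jaw":1},{"xyz":[0.153,-0.0155,0],"roll":0,"jaw":1}]'
python3 -m pendant '[{"xyz":[0.015,-0.0015,0],"roll":-1,"jaw":1},{"xyz":[0.03,-0.003,0],"roll":-4,"jaw":1},{"xyz":[0.045,-0.0045,0],"roll":-8,"jaw":1},{"xyz":[0.06,-0.006,0],"roll":-12,"jaw":1},{"xyz":[0.073,-0.007,0],"roll":-16,"jaw":1},{"xyz":[0.083,-0.008,0],"roll":-19,"jaw":1},{"xyz":[0.089,-0.009,0],"roll":-20.8,"jaw":1},{"xyz":[0.092,-0.0093,0],"roll":-21.3,"jaw":1}]'
python3 -m pendant '[{"xyz":[0,0,0],"roll":0,"jaw":1},{"xyz":[0,0,0],"roll":0,"jaw":1},{"xyz":[0,0,0],"roll":0,"jaw":1},{"xyz":[0,0,0],"roll":0,"jaw":1},{"xyz":[0,0,0],"roll":0,"jaw":1},{"xyz":[0,0,0],"roll":0,"jaw":1},{"xyz":[0,0,0],"roll":0,"jaw":1},{"xyz":[0,0,0],"roll":0,"jaw":1}]'
python3 - <<'E'
from h import *
s,_=env.grab_frame("scene")
cv2.imwrite("pics/c6.png",crop(s,90,90,150,150,4))
print(rel([538.7,154.1,163],98.9))
for n,P in [("pocket at 265",[538.7,154.1,233]),("gp",[538.7,154.1,130]),("panel mid",[554.2,55.3,130])]: print(n,np.round(proj("scene",P),1))
E
```

```text
time_s: 17.5
ee_pos: [510.0, -89.2, 265.0]
ee_rot: [180.0, -0.0, 77.6]
force: [0.7, 0.4, -2.7]
gripper_width: 9.9
time_s: 18.5
ee_pos: [527.8, 63.3, 265.0]
ee_rot: [180.0, -0.0, 77.6]
force: [0.9, 1.0, -1.9]
gripper_width: 10.0
time_s: 19.5
ee_pos: [538.4, 154.1, 264.9]
ee_rot: [-180.0, 0.0, 98.9]
force: [1.1, 0.3, -3.0]
gripper_width: 9.6
time_s: 20.5
ee_pos: [538.4, 153.9, 264.9]
ee_rot: [180.0, -0.0, 98.9]
force: [-0.6, 0.5, -2.4]
gripper_width: 9.7
(array([1.00e-04, 3.00e-04, 1.02e-01]), np.float64(-0.0))
pocket at 265 [153.6 159.3]
gp [161.2 213.2]
panel mid [200.4 190.2]
```

View pics/c6.png

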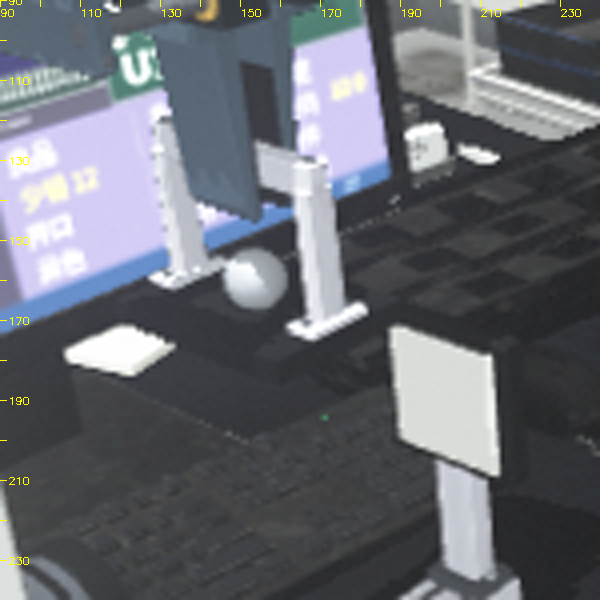

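The ball is at (153.5,159.5) against a predicted (153.6,159.3), and the panel centre is at (201,190) against (200.4,190.2). They agree, so I lower.

```bash
python3 -m pendant '[{"xyz":[0,0,0.003],"roll":0,"jaw":1},{"xyz":[0,0,0.008],"roll":0,"jaw":1},{"xyz":[0,0,0.015],"roll":0,"jaw":1},{"xyz":[0,0,0.022],"roll":0,"jaw":1},{"xyz":[0,0,0.029],"roll":0,"jaw":1},{"xyz":[0,0,0.036],"roll":0,"jaw":1},{"xyz":[0,0,0.043],"roll":0,"jaw":1},{"xyz":[0,0,0.05],"roll":0,"jaw":1}]'
python3 -m pendant '[{"xyz":[0,0,0.007],"roll":0,"jaw":1},{"xyz":[0,0,0.014],"roll":0,"jaw":1},{"xyz":[0,0,0.021],"roll":0,"jaw":1},{"xyz":[0,0,0.028],"roll":0,"jaw":1},{"xyz":[0,0,0.036],"roll":0,"jaw":1},{"xyz":[0,0,0.044],"roll":0,"jaw":1},{"xyz":[0,0,0.05],"roll":0,"jaw":1},{"xyz":[0,0,0.052],"roll":0,"jaw":1}]'
python3 -m pendant '[{"xyz":[0,0,0],"roll":0,"jaw":1},{"xyz":[0,0,0],"roll":0,"jaw":1},{"xyz":[0,0,0],"roll":0,"jaw":1},{"xyz":[0,0,0],"roll":0,"jaw":1},{"xyz":[0,0,0],"roll":0,"jaw":1},{"xyz":[0,0,0],"roll":0,"jaw":1},{"xyz":[0,0,0],"roll":0,"jaw":1},{"xyz":[0,0,0],"roll":0,"jaw":1}]'
python3 - <<'E'
from h import *
s,_=env.grab_frame("scene")
cv2.imwrite("pics/c7.png",crop(s,90,130,150,150,4))
print(proj("scene",[538.7,154.1,130]),env.state()["gripper_width"])
t,D=env.grab_frame("top");cv2.imwrite("pics/t7.png",t)
print("lens glass mid",np.round(proj("scene",[538.7-15.5,154.1+98.8,130]),1))
E
```

```text
time_s: 21.55
ee_pos: [538.4, 153.9, 214.5]
ee_rot: [-180.0, -0.0, 98.9]
force: [-0.6, 0.4, -2.2]
gripper_width: 9.6
time_s: 22.55
ee_pos: [538.2, 153.9, 162.5]
ee_rot: [-180.0, -0.0, 98.9]
force: [0.2, -0.3, -2.0]
gripper_width: 9.8
time_s: 23.55
ee_pos: [538.4, 153.9, 162.9]
ee_rot: [180.0, -0.0, 98.9]
force: [-0.3, 0.7, -3.4]
gripper_width: 9.0
(np.float64(161.24368878608016), np.float64(213.2467707018748)) 9.681173433673436
lens glass mid [113.3 241.5]
```

View pics/c7.png

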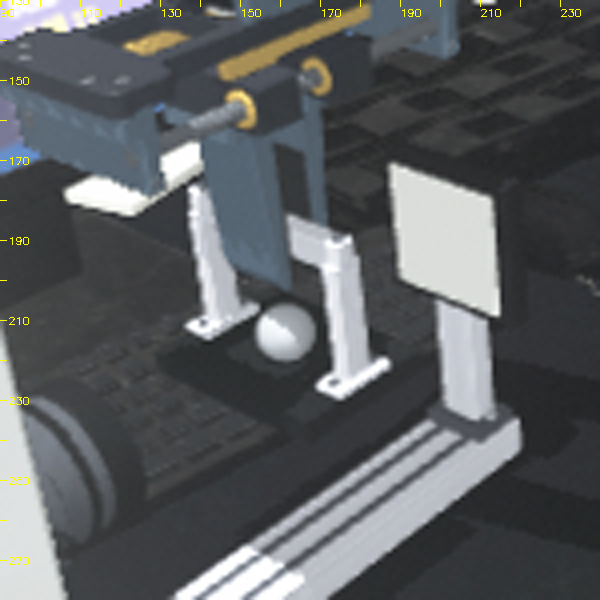

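View pics/t7.png

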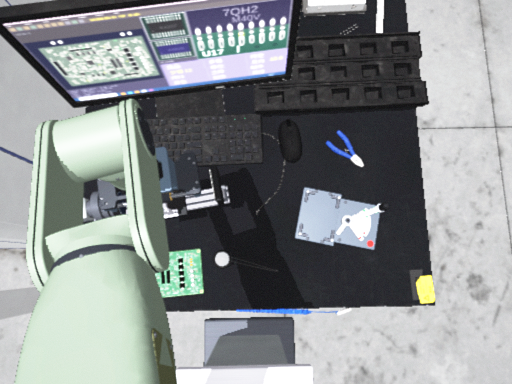

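```bash
python3 -c "
from workcell import env
print(env.job_done())"
```

```text
the job is handed in; nothing more can be done
None
```

I swung the lever into the green notch, lifted the carrier by its bar and carried it over the light panel to the gauge. I handed in at about 24 s of the 61 s allowed, with the arm still holding the carrier in the air. The hand-in reports no verdict, so these are my own last checks:

- **Ball position:** The ball shows at pixel (161.3, 213.0) in the scene view, and my estimate of the measuring point projects to (161.2, 213.2). This checks against one camera only, because the arm hid the ball from the top view.
- **Pose:** The tool stands at (538.4, 153.9, 162.9) mm with no tilt. Its yaw is 98.9°, which puts the bar square to the measured lens axis.
- **Grip:** Opening is 9.7 mm on the 10 mm bar at 40 N, and the load reads about 3 N.
- **Lever:** It measured about 64° when released. Its grip showed at the pixel predicted for the green notch (1.117 rad), and the last top view still shows it there.
- **Bystanders:** They look unmoved in the last top view.

**Disagreements:** While pulling the lever out of the red notch, the jaws were spread to 34 mm and the tool lagged by about 14 mm. One second of holding brought both back before I went on. One bar end also triangulated with a 7.6 mm gap between views, so I relied on the depth readings and dock corners there.

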